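Jack up the laboratory balance and hold it

ROBOT

A 6-joint arm with a two-finger parallel gripper is mounted at the origin on the work surface. World frame = base frame: x ahead of the robot, y to its left, z up, the work surface at z = 0. Lengths are in m, angles in rad, forces in N, time in s.
With the tool pointing down it reaches from about 0.325 to 0.775 m from the base axis. Payload 5.5 kg.
Tool frame: the origin (TCP) lies at the very end of the fingers, on their centre line; the grasp point (between the pads) lies 19 mm behind it; z points along the fingers, y is the line along which they close (so a half turn about z gives the same grasp; the last joint's range is limited). The gripper opens to 85 mm and grips with 20 to 120 N. Pads are 22 mm wide; open, the fingers measure 114 mm over their backs; the gripper's body (76 mm by 85 mm) begins 54 mm behind the grasp point. The pads swing forward as they close: fully open they stand 13 mm farther back than shut.
Start: joints at [-1.221, 0.091, 1.231, -0, 1.82, -0.057], TCP at [0.237, -0.551, 0.231] pointing down, gripper open.
Joint ranges: [-2.87, 2.87], [-0.86, 2.18], [0.17, 2.46], [-1.51, 4.65], [0.06, 2.69], [-2.65, 2.65]. Speed limits (rad/s): [2.57, 2.57, 3.01, 3.14, 3.14, 3.14].

INTERFACE

Orientations are given as a unit quaternion [x, y, z, w].
In Python, from workcell import arm gives the robot as it stands.
- The arm moves only by the tool arm_command, never from a script. Its argument "moves" is one flat list of numbers, 5 for each row, row after row: the finger opening in mm, from 0 to 85.4, then the shift along the world's x, y, z in mm, then the turn about the world's z in rad. A call has 1 to 20 rows; each row shifts and turns the commanded pose from where the row before left it; what a row does not reach is not made up. A row lasts 1/8 s, in which the tool goes at most 62.5 mm and 10.7 degrees, less where a joint would pass 70% of its speed; a pose out of reach is approached as far as the arm can. A call is refused whole if a number of a shift passes 62.5 or a number of a turn 0.188, either way. A call with a gripper value outside its range is refused whole. The fingers move at their own pace and stop on an object; "grip_force" is the grip in N (left out, the last holds). Time passes only in rows, so rows that do not move let the fingers close. It gives the time, the measured TCP pose, the force, the opening and the grip force at its end, in the units of the state.
- arm.state(): the state, without advancing time (a new reading comes with each control period).
- arm.read_camera(name): name is "scene" or "top" or "wrist"; returns a dict with "frame" (384x512x3 uint8, red, green, blue), "z_map" (384x512 float32, m along the optical axis (not along the pixel's ray), 0 where there is no reading), "vfov" (degrees; the focal length in pixels is half the picture's height over the tangent of half this angle, whatever the lens; pixels are square), "cx", "cy" (the principal point, pixels), "camera_from_world" (4x4, takes a point from world to camera coordinates); the wrist camera has in their place "T_tool_cam" (4x4, takes a point from camera to tool coordinates, whose origin is the TCP and whose axes are the flange's). Camera axes: x right, y up, looking along -z (the intrinsics and any distortion apply to the point x, -y, -z); pixel columns grow to the right and rows downward; lengths in m; the calibration is good to about 2 mm. A picture is of the moment at which its call begins: read the wrist's pose just before it.
- arm.hand_in(): hands the job in; it is judged then, once.
The state is a dict: "clock": time; "qpos": joint angles; "qd": joint speeds; "effort": joint torques, N m; "tcp_pos": TCP position; "ee_rot": TCP orientation; "wrist_force": force on the tool from outside, world axes, zero at the start; "ft_torque": the same for the moment, N m; "grip_width": opening from 0.0 (shut) to 1.0 (fully open); "grip_force": force on a finger pad.
Only numpy, scipy, OpenCV 4.12 (cv2) and the standard library are available. Lean on these libraries where they do the work, as an engineer would, in place of code of your own. Each camera call takes 0.05 s, during which the arm holds its last target. There are 200 camera calls.

TASK

The balance needs a foot changed at its yellow lift bracket. Set the small red jack on the bench with its saddle centred under the bracket's red-dotted lift point and take the gripper off the jack; give the handle a full trial stroke down and let it come all the way back up, so that the balance sets down again; then press the handle fully down again and finish while still holding it down with the fingers, so that only the jack carries the raised side. Do not lift or push the balance itself with the arm, and leave the two beakers and the brass weight where they are.

Things in the scene. Friction and masses are not known exactly. Their poses are not given: they have to be found in the camera images.
- jack: Loose red lever jack, 0.8 kg. Origin on its underside below the middle of its orange carry block; +x towards the saddle, z up. Base plate 10 mm thick, x -150 to +100, y -30 to +30 mm. Grip the carry block (30 in x, 36 in y, top at z 55 mm) across y from above; centre of mass at x about -17. Slide or lift it. Saddle at x +80; handle hinge at x -45, z 30 mm, handle reaches to -x.
- saddle_top (a point): Centre of the top face of the jack's saddle, a light grey disc 36 mm across, 8 mm thick. Height 52 mm with the handle up; rises up to 18 mm as the handle goes down (40 mm per rad of handle). 80 mm ahead (+x) of the jack's origin. Its x axis is the jack's.
- handle_pad (a point): Centre of the top face of the handle's blue press pad (40 x 36 x 8 mm), 100 mm from the handle hinge. About 77 mm above the bench and 133 mm behind (-x) the jack's origin with the handle up, sloping 0.45 rad; 34 mm above the bench, level, 145 mm behind it with the handle fully down.
- handle (a joint): Pump handle angle in rad: 0 = up (rest), 0.45 = fully down on its stop. A spring (and the load on the saddle) brings it back up when it is let go; pressing it down at the pad takes about 2 to 4 N empty and 5 to 10 N with the balance on it.
- balance_base: White balance, body 200 x 260 mm, 78 mm high, pan top at 93 mm; display on its +y side. Origin on the bench under its middle; +x points away from the lift bracket, z up. Yellow bracket plate, 46 mm wide, 6 mm thick, sticks out 56 mm from the -x side, underside 60 mm up. It cannot slide; it tips about its far feet (x +80 mm); raising it at the lift point takes 7 to 11 N.
- lift_point (a point): Lift point: centre of the underside of the yellow bracket directly below the red dot (18 mm across) on its top, 60 mm above the bench, 35 mm out from the balance's body, 135 mm from the balance's origin towards its -x, 21 mm inside the bracket's free edge. Its x axis is the balance's.
- balance (a joint): Tip of the balance in rad: 0 = standing on all its feet; grows as the bracket side is raised (215 mm from the pivot; about 0.045 with the jack's handle fully down).
- beaker_a: Clear glass beaker, 68 mm across, 70 mm high; origin at the centre of its underside. Leave alone.
- beaker_b: Green glass beaker, 54 mm across, 70 mm high; origin at the centre of its underside. Leave alone.
- weight: Brass weight with a knob, 38 mm across, 55 mm high; origin at the centre of its underside. Leave alone.

How it is judged:
On the way, in this order (a step that is already met when the one before it is completed fails the run):
1. the jack stands with its saddle under the lift point, handle up, gripper off it (horizontal distance between saddle_top and lift_point below 0.012 m and angle between jack's own z axis and vertical below 0.05 rad and value of joint handle below 0.08 rad and value of joint balance below 0.008 rad and contact force between each of the arm, the fingers and jack below 0.2 N), for 0.2 s.
2. first full stroke: handle down, balance raised (value of joint handle above 0.38 rad and value of joint balance above 0.028 rad), for 0.1 s.
3. handle back up, balance down on its feet (value of joint handle below 0.08 rad and value of joint balance below 0.005 rad), for 0.1 s.
At the end, for the whole second after the job is handed in: The fingers hold the handle down (joint above 0.38 of 0.45 rad, at least 1 N on it), the balance is tipped up 0.028 to 0.07 rad with at least 3 N carried by the jack, saddle centre within 15 mm (horizontally) of the lift point, jack flat and still, the arm not touching the balance (all of step 2 and value of joint balance below 0.07 rad and horizontal distance between saddle_top and lift_point below 0.015 m and angle between jack's own z axis and vertical below 0.05 rad and contact force between the fingers and jack above 1 N and contact force between jack and balance_base above 3 N and contact force between each of the arm, the fingers and balance_base below 0.3 N and linear speed of jack below 0.02 m/s); the arm keeps its last pose, push and grip.
It fails at once if the arm pushes or lifts the balance (contact force between any of the arm, the fingers and balance_base above 3 N).
It fails at once if a beaker or the weight is moved (distance of any of beaker_a, beaker_b, weight from where it was at the start of the episode above 0.02 m).
It also fails if it takes over 58 s, if anything falls off the work surface, if the arm or the gripper's body presses on something with over 40 N, if the wrist force passes 120 N, or if a joint passes its speed limit or range.

## Working session

There is one attempt and no reset: what is moved stays moved. The work goes in short steps, Python scripts to look and compute and a tool call to move; the robot and the scene stay as the last step left them, time stands still between calls to the robot, and variables do not carry over. Pictures are saved under pics/ and viewed, at most 10 in all, crops included, and the job is handed in when it is done.

Besides the shell and the picture viewer there is one more tool, called after "Call:" in YAML: its name, and indented under it one key for each argument. arm_command: Moves the arm, as the interface text tells. Its arguments: {"type":"object","properties":{"moves":{"type":"array","items":{"type":"number"}},"grip_force":{"type":"number"}},"required":["moves"]}

```bash
mkdir -p pics; ls; cat > h.py <<'E'
import numpy as np, cv2
from workcell import arm
def snap(n):
    d=arm.read_camera(n); return d
def world(d,u,v,z=None,depth=None,M=None):
    f=d["frame"].shape[0]/2/np.tan(np.radians(d["vfov"])/2)
    r=np.array([(u-d["cx"])/f,-(v-d["cy"])/f,-1.0])
    T=np.linalg.inv(d["camera_from_world"]) if M is None else M
    o=T[:3,3]; w=T[:3,:3]@r
    return o+w*(depth if depth is not None else (z-o[2])/w[2])
E
python3 - <<'E'
from h import *
for n in("top","scene"):
    d=snap(n); cv2.imwrite(f"pics/{n}0.png",d["frame"][:,:,::-1]); np.savez(n+"0.npz",**d)
    print({k:(v if not hasattr(v,'shape') or v.size<20 else v.shape) for k,v in d.items()})
print(arm.state())
E
```

```text
pics
{'frame': (384, 512, 3), 'z_map': (384, 512), 'vfov': 53.98086013574354, 'cx': 255.4723720441786, 'cy': 199.1664789413611, 'camera_from_world': array([[ 0.01460508, -0.99957373, -0.02527926,  0.01258678],
       [ 0.99464115,  0.01193582,  0.10269626, -0.55516238],
       [-0.10235076, -0.02664368,  0.99439149, -1.13780039],
       [ 0.        ,  0.        ,  0.        ,  1.        ]])}
{'frame': (384, 512, 3), 'z_map': (384, 512), 'vfov': 43.90434992694767, 'cx': 263.0274844605542, 'cy': 186.21313704078798, 'camera_from_world': array([[-0.28290023,  0.95913775,  0.00471615,  0.13932423],
       [-0.80517731, -0.24015538,  0.54223141,  0.38058603],
       [ 0.52120722,  0.14960005,  0.84021596, -1.45985723],
       [ 0.        ,  0.        ,  0.        ,  1.        ]])}
{'clock': 0.1, 'qpos': array([-1.22067822e+00,  9.18106934e-02,  1.23180229e+00,  1.82505001e-05,
        1.81978787e+00, -5.67228955e-02]), 'qd': array([ 4.16120042e-04, -1.35805197e-03, -2.56709855e-03,  2.51428452e-05,
        1.02558366e-03,  1.17089381e-03]), 'effort': array([ 3.47408975e-03, -4.60214746e+01, -4.19220972e+01,  1.46886475e-05,
        1.05943170e-02, -9.36925375e-06]), 'tcp_pos': array([ 0.23732909, -0.55078719,  0.2302269 ]), 'ee_rot': array([ 9.79380444e-01,  2.02022593e-01, -1.23403067e-04, -8.95680957e-04]), 'wrist_force': array([ 0.98193589,  0.50613129, -0.95897649]), 'ft_torque': array([-0.01979054,  0.02930199, -0.00826405]), 'grip_force': 0.0, 'grip_width': 0.9980397605424892}
```

View pics/top0.png

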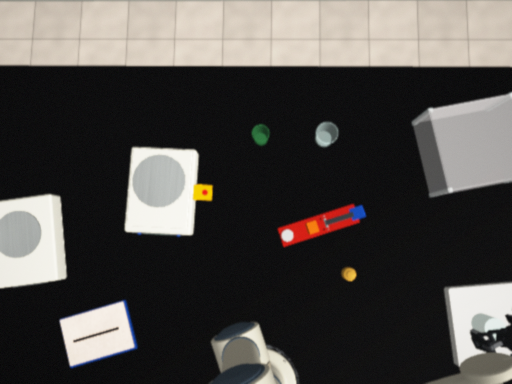

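View pics/scene0.png

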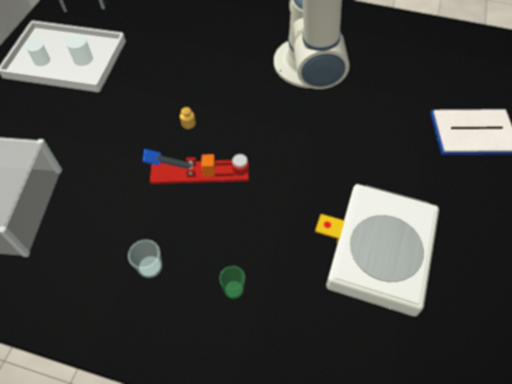

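The top view shows the bracket dot at about (205,192), the saddle at (288,236), the orange block at (313,227), the blue pad at (358,212) and the weight at (349,274). The beakers are at (261,134) and (326,133). Next I measure these by colour.

```bash
cat >> h.py <<'E'
def blobs(d,lo,hi,roi=None,amin=15):
    """centroids of HSV mask inside roi (x0,y0,x1,y1)"""
    m=cv2.inRange(cv2.cvtColor(d["frame"],cv2.COLOR_RGB2HSV),np.array(lo),np.array(hi))
    if roi:
        k=np.zeros_like(m); k[roi[1]:roi[3],roi[0]:roi[2]]=1; m=m*k
    n,l,s,c=cv2.connectedComponentsWithStats(m)
    return [(c[i],s[i,4]) for i in range(1,n) if s[i,4]>=amin],m
E
python3 - <<'E'
from h import *
R={"top":dict(dot=(195,182,213,202),blk=(300,215,325,240),sad=(278,226,297,246),pad=(345,200,370,222),wt=(335,262,362,285),gr=(248,120,275,148),bal=(120,140,200,240)),
"scene":dict(dot=(318,217,336,233),blk=(198,150,218,178),sad=(230,150,250,170),pad=(138,145,165,168),wt=(175,100,200,132))}
H=dict(dot=((0,120,90),(8,255,255),.066,5),blk=((9,150,120),(18,255,255),.055,10),sad=((0,0,130),(179,70,255),.052,10),pad=((105,100,60),(130,255,255),.077,10),wt=((12,80,60),(30,255,255),.04,10),gr=((45,80,30),(85,255,255),.035,10),bal=((0,0,80),(179,60,255),.078,100))
for n in R:
    d=dict(np.load(n+"0.npz"))
    for k,roi in R[n].items():
        lo,hi,z,a=H[k]
        for c,s in blobs(d,lo,hi,roi,a)[0]:
            zm=float(d["z_map"][int(round(c[1])),int(round(c[0]))])
            print(n,k,c.round(1),s,"plane",world(d,*c,z=z).round(4),"depth",world(d,*c,depth=zm).round(4))
d=dict(np.load("top0.npz"))
_,m=blobs(d,(0,0,80),(179,60,255),R["top"]["bal"])
c=max(cv2.findContours(m,0,1)[0],key=cv2.contourArea); b=cv2.boxPoints(cv2.minAreaRect(c))
P=np.array([world(d,*q,z=.078) for q in b]); print(P.round(4))
for i in range(4): e=P[(i+1)%4]-P[i]; print(np.linalg.norm(e),np.arctan2(e[1],e[0]))
E
```

```text
top dot [204.5 191.7] 14 plane [0.5718 0.1729 0.066 ] depth [0.572  0.173  0.0649]
top blk [312.1 226.9] 130 plane [ 0.4708 -0.1513  0.055 ] depth [ 0.4707 -0.1511  0.0567]
top sad [286.9 235.1] 108 plane [ 0.4455 -0.0765  0.052 ] depth [ 0.4456 -0.0767  0.0488]
top pad [358.1 212.3] 178 plane [ 0.5149 -0.2832  0.077 ] depth [ 0.5149 -0.2832  0.0774]
top wt [348.7 273.7] 185 plane [ 0.3334 -0.262   0.04  ] depth [ 0.3342 -0.26    0.0492]
top gr [260.3 134. ] 341 plane [0.7596 0.0077 0.035 ] depth [ 7.694e-01  8.300e-03 -1.000e-04]
top bal [161.3 190.9] 5936 plane [0.5713 0.3006 0.078 ] depth [0.5696 0.2968 0.0917]
scene dot [327.1 224.1] 22 plane [0.5717 0.1745 0.066 ] depth [0.5717 0.1745 0.066 ]
scene blk [207.8 164.1] 281 plane [ 0.4849 -0.1454  0.055 ] depth [ 0.4824 -0.1467  0.0512]
scene sad [239.4 160. ] 154 plane [ 0.4485 -0.075   0.052 ] depth [ 0.4486 -0.075   0.0521]
scene pad [150.4 156.1] 252 plane [ 0.5167 -0.2812  0.077 ] depth [ 0.5185 -0.2798  0.08  ]
scene wt [186.8 117.6] 316 plane [ 0.3468 -0.2573  0.04  ] depth [ 0.3459 -0.2578  0.0387]
[[0.4479 0.4087 0.078 ]
 [0.7119 0.4037 0.078 ]
 [0.6988 0.1903 0.078 ]
 [0.4367 0.2003 0.078 ]]
0.26400860349001765 -0.018905422402094592
0.21374805789263795 -1.63199691504275
0.26226196729990686 3.103662867063723
0.20869358730868298 1.5171740965580072
```

Call:
arm_command:
  moves: [85, 29, 50, -10, 0.186, 85, 29, 50, -10, 0.186, 85, 29, 50, -10, 0.186, 85, 29, 50, -10, 0.186, 85, 29, 50, -10, 0.186, 85, 30, 50, -10, 0.186, 85, 30, 50, -10, 0.186, 85, 29, 50, -10, 0.186, 85, 0, 0, -20, 0, 85, 0, 0, 0, 0, 85, 0, 0, 0, 0]
  grip_force: 40

```text
clock: 1.48
tcp_pos: [0.4709, -0.1523, 0.1315]
ee_rot: [0.585, 0.811, -0.0, 0.0]
wrist_force: [0.0, 0.0, 0.8]
grip_width: 0.992
grip_force: 0.0
```

```bash
cat >> h.py <<'E'
from scipy.spatial.transform import Rotation
def wristM(d):
    pass
def wrist():
    s=arm.state(); d=snap("wrist"); M=np.eye(4); M[:3,:3]=Rotation.from_quat(s["ee_rot"]).as_matrix(); M[:3,3]=s["tcp_pos"]
    return s,d,M@d["T_tool_cam"]
E
sed -i '/^def wristM/,+1d' h.py
python3 - <<'E'
from h import *
s,d,M=wrist(); cv2.imwrite("pics/w1.png",d["frame"][:,:,::-1])
print(s["tcp_pos"],s["qpos"],s["ee_rot"])
for k,lo,hi,z in(("blk",(9,150,120),(18,255,255),.055),("pad",(105,100,60),(130,255,255),.077),("sad",(0,0,130),(179,70,255),.052)):
    for c,a in blobs(d,lo,hi,amin=150)[0]: print(k,c.round(1),a,world(d,*c,z=z,M=M).round(4))
E
```

```text
[ 0.47090959 -0.15228296  0.1314965 ] [-3.81257655e-01 -1.91115127e-01  1.67989532e+00 -3.79295935e-04
  1.65288453e+00 -7.02523423e-01] [ 5.84919504e-01  8.11091325e-01 -1.92121347e-04  1.06030771e-05]
blk [264.5 172.7] 519 [ 0.4675 -0.1346  0.055 ]
sad [264.1  86.5] 2062 [ 0.4473 -0.0754  0.052 ]
sad [141.5 257.6] 725 [ 0.3933 -0.2369  0.052 ]
sad [264.4 271.3] 1725 [ 0.4951 -0.2165  0.052 ]
sad [380.2 257.4] 717 [ 0.5831 -0.1733  0.052 ]
sad [ 64.8 266.9] 430 [ 0.3336 -0.2659  0.052 ]
sad [502.5 283. ] 368 [ 0.6932 -0.1623  0.052 ]
sad [ 80.4 336.2] 3442 [ 0.3577 -0.3323  0.052 ]
sad [454.3 331.7] 2505 [ 0.678  -0.2203  0.052 ]
sad [405.2 360.5] 302 [ 0.6499 -0.2636  0.052 ]
```

View pics/w1.png

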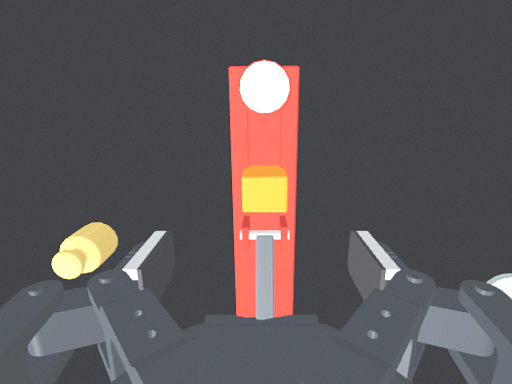

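The wrist view shows the jack centred between the fingers, with the saddle at (264,87) and the block at (264,190). That agrees with the top view to about 2 mm, so I descend and grip.

Call:
arm_command:
  moves: [85, 1, 1, -35, 0, 85, 0, 0, -35, 0, 85, 0, 0, -25, 0, 85, 0, 0, -11, 0, 85, 0, 0, 0, 0, 30, 0, 0, 0, 0, 30, 0, 0, 0, 0, 30, 0, 0, 0, 0, 30, 0, 0, 0, 0, 30, 0, 0, 0, 0, 30, 0, 0, 0, 0]

```text
clock: 2.9
tcp_pos: [0.4731, -0.1502, 0.0263]
ee_rot: [0.584, 0.812, 0.0, 0.001]
wrist_force: [0.8, 0.5, 5.8]
grip_width: 0.414
grip_force: 43.1
```

Call:
arm_command:
  moves: [30, 0, 0, 6, 0, 30, 0, 0, 6, 0, 30, 12, 25, 0, -0.041, 30, 12, 25, 0, -0.041, 30, 12, 25, 0, -0.041, 30, 13, 25, 0, -0.041, 30, 13, 25, 0, -0.041, 30, 13, 25, 0, -0.041, 30, 12, 25, 0, -0.041, 30, 12, 24, 0, -0.041, 30, 0, 0, 0, 0, 30, 0, 0, 0, 0]
  grip_force: 60

```text
clock: 4.4
tcp_pos: [0.5706, 0.0486, 0.0363]
ee_rot: [0.708, 0.706, -0.001, -0.001]
wrist_force: [-0.0, -0.6, -6.8]
grip_width: 0.408
grip_force: 61.7
```

```bash
cat > chk.py <<'E'
from h import *
s,d,M=wrist(); cv2.imwrite("pics/w2.png",d["frame"][:,:,::-1])
print(s["tcp_pos"],s["wrist_force"])
for k,lo,hi,z,roi in(("dot",(0,120,90),(8,255,255),.066,None),("sad",(0,0,130),(179,70,255),.06,(200,30,330,200)),("bracket",(20,120,100),(35,255,255),.066,None)):
    for c,a in blobs(d,lo,hi,roi,amin=100)[0]: print(k,c.round(1),a,world(d,*c,z=z,M=M).round(4))
for n in("top","scene"):
    d=snap(n); cv2.imwrite(f"pics/{n}2.png",d["frame"][:,:,::-1])
    for k,lo,hi,z,a in(("dot",(0,120,90),(8,255,255),.066,8),("pad",(105,100,60),(130,255,255),.085,60),("red",(0,120,90),(5,255,255),.02,60)):
        for c,a in blobs(d,lo,hi,(130,110,380,260),a)[0]: print(n,k,c.round(1),a,world(d,*c,z=z).round(4))
E
python3 chk.py
```

```text
[0.57058524 0.04863552 0.03625566] [-0.00947256 -0.60338074 -6.82443458]
dot [260.7 146.6] 12659 [0.5703 0.1    0.066 ]
dot [260.9 303. ] 1408 [0.5703 0.0305 0.066 ]
sad [260.4  72.3] 7120 [0.5703 0.1273 0.06  ]
top dot [277.  188.6] 91 [ 0.5837 -0.0453  0.066 ]
top dot [204.5 191.7] 14 [0.5718 0.1729 0.066 ]
top dot [230.4 201.4] 144 [0.5435 0.094  0.066 ]
top dot [254.  201.8] 65 [0.5431 0.0232 0.066 ]
top dot [280.2 201.4] 208 [ 0.5453 -0.0551  0.066 ]
top pad [293.3 193. ] 157 [ 0.5688 -0.0926  0.085 ]
top red [277.  188.6] 91 [ 0.5897 -0.0467  0.02  ]
top red [230.4 201.4] 144 [0.5479 0.0984 0.02  ]
top red [254.  201.8] 65 [0.5475 0.0246 0.02  ]
top red [280.2 201.4] 208 [ 0.5498 -0.0569  0.02  ]
scene dot [262.4 219.7] 1808 [0.6027 0.0308 0.066 ]
scene dot [327.  224.2] 23 [0.572  0.1744 0.066 ]
scene pad [216.4 190.3] 288 [ 0.5687 -0.0907  0.085 ]
scene red [262.3 219.7] 1788 [0.5785 0.0234 0.02  ]
```

View pics/w2.png

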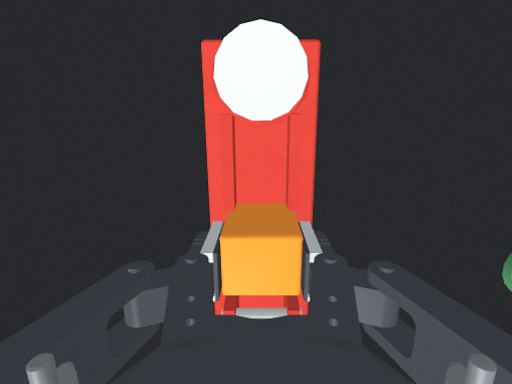

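The wrist view shows the jack held straight, with the saddle at (260,72), about 46 mm short of the lift point. Now I lower it to about 2 mm clearance, slide it in and set it down.

Call:
arm_command:
  moves: [30, 1.5, 0, -8, 0, 30, 0, 0, 0, 0, 30, 0, 8, 0, 0, 30, 0, 8, 0, 0, 30, 0, 8, 0, 0, 30, 0, 8, 0, 0, 30, 0, 8, 0, 0, 30, 0, 6, 0, 0, 30, 0, 0, 0, 0, 30, 0, 0, -2, 0, 30, 0, 0, 0, 0, 30, 0, 0, 0, 0]

```text
clock: 6.05
tcp_pos: [0.5729, 0.0947, 0.0272]
ee_rot: [0.709, 0.706, -0.0, -0.0]
wrist_force: [-1.4, 0.4, -6.4]
grip_width: 0.41
grip_force: 61.6
```

```bash
sed -i 's/w2.png/w3.png/; s/}2.png/}3.png/' chk.py; python3 chk.py
```

```text
[0.57287814 0.09469078 0.02719537] [-1.37088485  0.41626309 -6.39311379]
dot [260.6  63. ] 2444 [0.5727 0.1745 0.066 ]
dot [260.2 169.6] 8660 [0.5724 0.1389 0.066 ]
dot [260.9 303. ] 1409 [0.5725 0.0833 0.066 ]
bracket [261.3  62.9] 15309 [0.5729 0.1746 0.066 ]
top dot [258.1 188.2] 124 [0.5842 0.0116 0.066 ]
top dot [214.  201.5] 118 [0.5425 0.1434 0.066 ]
top dot [262.6 201. ] 249 [ 0.5459 -0.0026  0.066 ]
top dot [236.6 201.5] 35 [0.5433 0.0754 0.066 ]
top pad [277.4 192.4] 157 [ 0.5698 -0.0458  0.085 ]
top red [258.1 188.2] 124 [0.5903 0.0126 0.02  ]
top red [214.3 201.6] 111 [0.5466 0.1488 0.02  ]
top red [262.6 201. ] 249 [ 0.5504 -0.0022  0.02  ]
scene dot [279.9 227. ] 1815 [0.6096 0.0739 0.066 ]
scene dot [327.1 224.1] 22 [0.5717 0.1745 0.066 ]
scene pad [235.4 198. ] 290 [ 0.5761 -0.0419  0.085 ]
scene red [279.5 227. ] 1785 [0.5857 0.068  0.02  ]
```

View pics/w3.png

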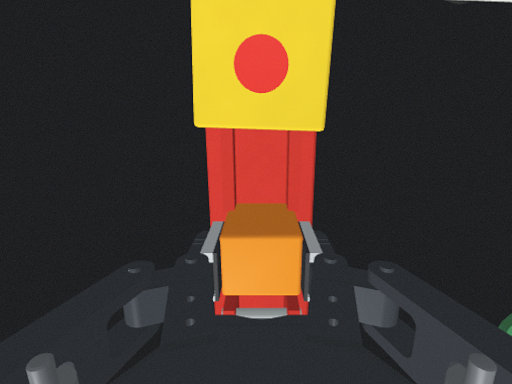

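The wrist view shows the bracket dot at (261,63), so the estimated saddle centre is within 1–2 mm of the lift point. I set the jack down, release it and rise.

Call:
arm_command:
  moves: [30, 0, 0, -1.5, 0, 30, 0, 0, 0, 0, 60, 0, 0, 0, 0, 80, 0, 0, 0, 0, 80, 0, 0, 0, 0, 80, 0, 0, 0, 0, 80, 0, 0, 30, 0, 80, 0, 0, 50, 0, 80, 0, -20, 50, 0, 0, 0, -58, 10, 0, 0, 0, -58, 0, 0, 0, 0, 0, 0, 0, 0, 0, 0, 0, 0, 0, 0, 0, 0, 0]

```text
clock: 7.95
tcp_pos: [0.5729, -0.0397, 0.1656]
ee_rot: [0.708, 0.706, 0.0, -0.0]
wrist_force: [-0.1, 0.0, -1.0]
grip_width: 0.004
grip_force: 0.0
```

```bash
sed -i 's/w3.png/w4.png/; s/}3.png/}4.png/' chk.py; python3 chk.py | grep -v red; python3 - <<'E'
from h import *
s,d,M=wrist()
for c,a in blobs(d,(105,100,60),(130,255,255),amin=100)[0]: print("pad",c.round(1),a,world(d,*c,z=.077,M=M).round(4))
for c,a in blobs(d,(9,150,120),(18,255,255),amin=100)[0]: print("blk",c.round(1),a,world(d,*c,z=.055,M=M).round(4))
print(s["grip_width"])
E
```

```text
[ 0.57292104 -0.03972228  0.16559792] [-0.06291909  0.03358636 -0.97213135]
dot [260.9  94.6] 6654 [0.5727 0.0359 0.066 ]
sad [260.8 123.7] 1908 [0.5727 0.0131 0.06  ]
bracket [260.5  23.4] 2178 [0.5726 0.0864 0.066 ]
top dot [225.7 195.5] 548 [0.5612 0.1086 0.066 ]
top dot [261.4 188.1] 39 [0.5846 0.0015 0.066 ]
top dot [204.5 191.7] 14 [0.5718 0.1729 0.066 ]
top dot [263.2 200.8] 153 [ 0.5465 -0.0042  0.066 ]
scene dot [280.  227.3] 1809 [0.6102 0.0742 0.066 ]
scene dot [327.1 224.1] 22 [0.5717 0.1745 0.066 ]
scene pad [235.5 198.2] 281 [ 0.5765 -0.0416  0.085 ]
pad [271.4 208.2] 101 [ 0.5814 -0.055   0.077 ]
-0.0011410012795111761
```

View pics/w4.png

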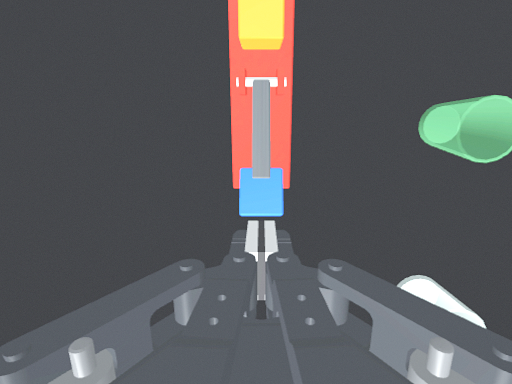

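The wrist view shows the blue pad at (261,192), which is about (0.573, -0.041), directly ahead of the closed fingertips. Both beakers are well clear. I start the first stroke.

Call:
arm_command:
  moves: [0, 0, -1, -40, 0, 0, 0, 0, -30, 0, 0, 0, 0, -12, 0, 0, 0, -2, -5, 0, 0, 0, -2, -5, 0, 0, 0, -2, -5, 0, 0, 0, -2, -6, 0, 0, 0, -1.5, -6, 0, 0, 0, -1, -6, 0, 0, 0, -1, -6, 0, 0, 0, 0, -6, 0, 0, 0, 0, -4, 0, 0, 0, 0, 0, 0, 0, 0, 0, 0, 0]

```text
clock: 9.9
tcp_pos: [0.5737, -0.0552, 0.036]
ee_rot: [0.709, 0.705, -0.0, 0.002]
wrist_force: [-1.4, -3.5, 6.3]
grip_width: 0.001
grip_force: 3.0
```

```bash
cat > c2.py <<'E'
import sys
from h import *
print(arm.state()["tcp_pos"],arm.state()["wrist_force"])
d=snap("scene"); 
print("z dot/bracket", [ (c.round(1),a,world(d,*c,depth=float(d["z_map"][int(c[1]+.5),int(c[0]+.5)])).round(4)) for c,a in blobs(d,(0,120,90),(8,255,255),(310,205,345,245),8)[0]])
cv2.imwrite("pics/%s.png"%sys.argv[1],cv2.resize(d["frame"][130:270,180:360,::-1],None,fx=4,fy=4))
E
python3 c2.py s5
```

```text
[ 0.57365746 -0.05517281  0.0360116 ] [-1.39527664 -3.53387836  6.34246523]
z dot/bracket [(array([318.5, 235.7]), np.int32(342), array([0.588 , 0.1619, 0.0316])), (array([328.6, 222.7]), np.int32(24), array([0.5738, 0.177 , 0.0776]))]
```

View pics/s5.png

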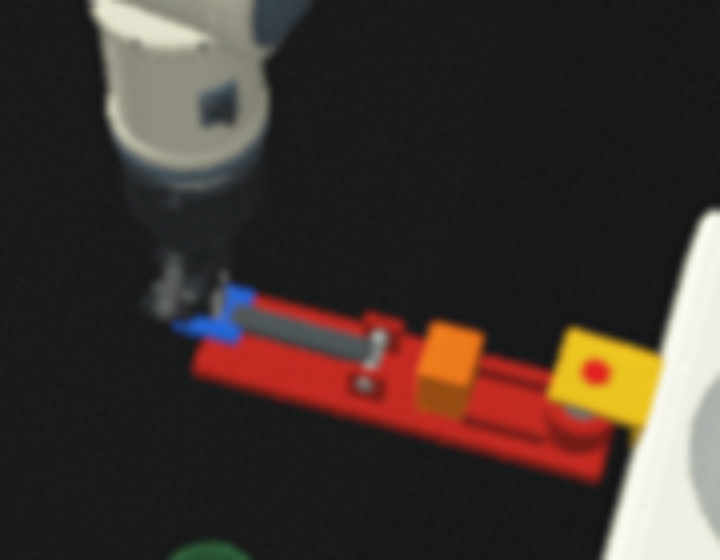

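The scene view shows the handle level under the fingers. The saddle supports the bracket, and the dot has risen about 11 mm, so the stroke is full. I let it come up, wait, and check.

Call:
arm_command:
  moves: [0, 0, -1, -2, 0, 0, 0, 0, 0, 0, 0, 0, 0, 6, 0, 0, 0, 1, 8, 0, 0, 0, 2, 10, 0, 0, 0, 3, 10, 0, 0, 0, 4, 10, 0, 0, 0, 3, 15, 0, 0, 0, 0, 15, 0, 0, 0, 0, 0, 0, 0, 0, 0, 0, 0]

```text
clock: 11.32
tcp_pos: [0.5727, -0.0416, 0.1063]
ee_rot: [0.709, 0.706, -0.0, -0.0]
wrist_force: [-1.0, 0.6, -0.9]
grip_width: -0.0
grip_force: 0.0
```

```bash
python3 c2.py s6;  python3 - <<'E'
from h import *
for n,r in(("top",(225,175,310,215)),("scene",(205,180,260,215))):
    d=snap(n)
    for c,a in blobs(d,(100,100,60),(130,255,255),r,20)[0]: print(n,"pad",c.round(1),a,world(d,*c,depth=float(d["z_map"][int(c[1]+.5),int(c[0]+.5)])).round(4))
E
```

```text
[ 0.57266806 -0.04164512  0.10631697] [-1.03227412  0.58391918 -0.86227386]
z dot/bracket [(array([318. , 236.3]), np.int32(295), array([0.5878, 0.161 , 0.0276])), (array([327.1, 224.1]), np.int32(22), array([0.5724, 0.1745, 0.0671]))]
scene pad [235.8 199.7] 230 [ 0.5782 -0.0403  0.0817]
```

View pics/s6.png

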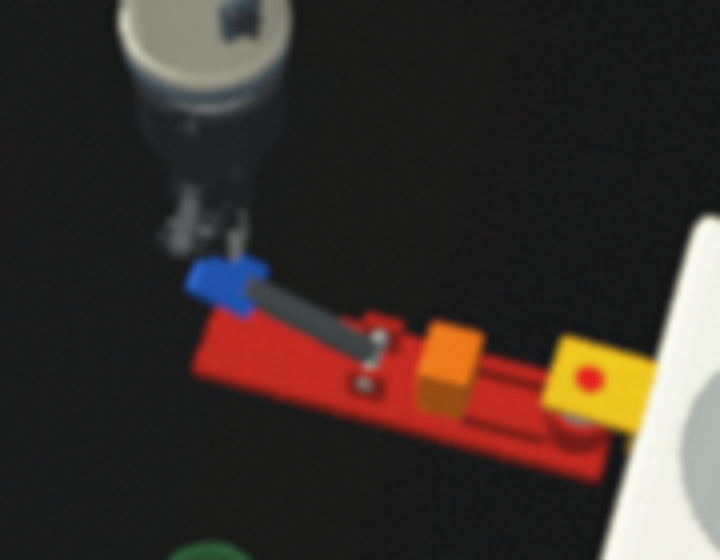

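The handle is back up, the balance is on its feet with the dot at its original pixel, and the jack has not moved. I press again and hold.

Call:
arm_command:
  moves: [0, 0, 0, -20, 0, 0, 0, -1, -6, 0, 0, 0, -2, -5, 0, 0, 0, -2, -6, 0, 0, 0, -2, -6, 0, 0, 0, -2, -6, 0, 0, 0, -1.5, -6, 0, 0, 0, -1, -6, 0, 0, 0, -1, -6, 0, 0, 0, 0, -5, 0, 0, 0, 0, -3, 0, 0, 0, 0, 0, 0, 0, 0, 0, 0, 0, 0, 0, 0, 0, 0]

```text
clock: 13.22
tcp_pos: [0.5731, -0.054, 0.0337]
ee_rot: [0.708, 0.706, 0.0, 0.0]
wrist_force: [-6.1, 2.9, 11.4]
grip_width: -0.002
grip_force: 5.7
```

```bash
python3 c2.py s7
```

```text
[ 0.57311587 -0.05395992  0.03370142] [-6.05673295  2.94480612 11.35836048]
z dot/bracket [(array([318.5, 235.6]), np.int32(346), array([0.5885, 0.1619, 0.033 ])), (array([328.6, 222.6]), np.int32(25), array([0.5749, 0.177 , 0.0802]))]
```

View pics/s7.png

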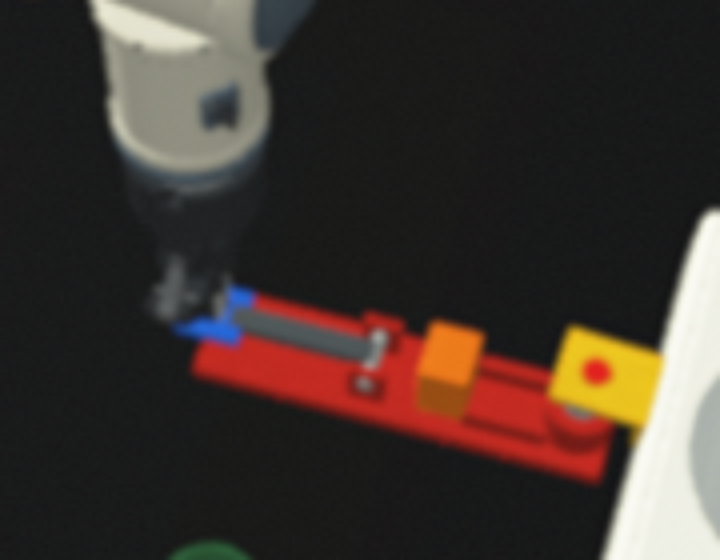

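The handle is fully down and held with about 12 N, the bracket is raised as in the first stroke, and the jack is in place. I hand in now.

```bash
python3 -c "
from workcell import arm
print(arm.hand_in())"
```

```text
the job is handed in; nothing more can be done
None
```

The job is handed in, with no verdict returned: the saddle measured within about 2 mm of the lift point, the trial stroke was made and let back up, and the fingers now hold the handle fully down with about 12 N and the balance raised on the jack.

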